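# Set up the bench dust extractor

## Robot

A 7-joint arm with a two-finger parallel gripper is mounted at the origin on the work surface; the furniture and walls round the work are solid. World frame = base frame: x ahead of the robot, y to its left, z up, the work surface at z = 0. Lengths are in m, angles in rad, forces in N, time in s.
With the tool pointing down it reaches from about 0.425 to 0.975 m from the base axis. Payload 16.7 kg.
Tool frame: the origin (TCP) lies at the very end of the fingers, on their centre line; the grasp point (between the pads) lies 19 mm behind it; z points along the fingers, y is the line along which they close (so a half turn about z gives the same grasp; the last joint's range is limited). The gripper opens to 85 mm and grips with 20 to 120 N. Pads are 22 mm wide; open, the fingers measure 114 mm over their backs; the gripper's body (76 mm by 85 mm) begins 54 mm behind the grasp point. The pads swing forward as they close: fully open they stand 13 mm farther back than shut.
Start: joints at [1.089, 0.426, 0.074, 1.606, -0.034, 1.111, -0.067], TCP at [0.22, -0.638, 0.231] pointing down, gripper open.
Joint ranges: [-2.85, 2.85], [-0.5, 2.14], [-1.23, 1.37], [0.21, 2.46], [-1.02, 4.16], [0.16, 2.05], [-2.73, 2.73]. Speed limits (rad/s): [1.89, 1.89, 2.39, 2.39, 3.01, 3.01, 3.01].

## Interface

Orientations are given as [roll, pitch, yaw] about the fixed x, y, z axes, in that order (R = Rz(yaw) Ry(pitch) Rx(roll)).
In Python, from plant import get_state, imaging, order gives the robot as it stands. The module is installed in compiled form; this text tells all that it offers.
- The arm moves only by the tool apply_moves, never from a script. Its argument "targets" is a list of rows, each a list of 5 numbers: the shift along the world's x, y, z in m, then the turn about the world's z in rad, then the finger opening in m, from 0 to 0.0854. A call has 1 to 10 rows; each row shifts and turns the commanded pose from where the row before left it; what a row does not reach is not made up. A row lasts 1/12 s, in which the tool goes at most 41.7 mm and 7.16 degrees, less where a joint would pass 70% of its speed; a pose out of reach is approached as far as the arm can. A call with a gripper value outside its range is refused whole. The fingers move at their own pace and stop on an object; "grip_force" is the grip in N (left out, the last holds). Time passes only in rows, so rows that do not move let the fingers close. It gives the time, the measured TCP pose, the force, the opening and the grip force at its end, in the units of the state.
- get_state(): the state, without advancing time (a new reading comes with each control period).
- imaging.get_image(name): name is "scene" or "top"; returns (picture, depth): 420x560x3 uint8, red, green, blue; 420x560 float32, m along the optical axis (not along the pixel's ray), 0 where there is no reading.
- imaging.get_calibration(name): a dict with "fx", "fy", "cx", "cy" (pixels), "dist" ([k1, k2, p1, p2, k3] as OpenCV has them; the pictures are not rectified), "R" (3x3) and "t" (3): a world point X has camera coordinates R X + t. Camera axes: x right, y down, z forward; pixel columns grow to the right and rows downward; lengths in m; the calibration is good to about 2 mm. A picture is of the moment at which its call begins. get_calibration takes no time and is no camera call.
- order.sign_off(): hands the job in; it is judged then, once.
Trained networks look in the newest picture that a camera, given by its name, has taken for a name from the list of things; names that differ only in an ending like _2 or _b are one class to them, and where a whole thing is asked for, a point or a joint stands for the part that bears it (a point fixed in the world has none). Each returns a list of dicts, best first, with "conf" (0 to 1); they miss things now and then, are a little off and sometimes report something else, mostly with a low value. They report only what shows in the picture. A call takes as long as a camera call.
- imaging.spot_in(camera, label): "box" ([centre column, centre row, width, height] in pixels, round what is visible of it).
- imaging.outline_of(camera, label): "region" (420x560 bool, what is visible of it) and "box" ([centre column, centre row, width, height] in pixels, round what is visible of it).
- imaging.pinpoint(camera, label): "at" ([row, column] in pixels: a listed point, or the origin of a listed thing).
The state is a dict: "clock": time; "joint_positions": joint angles; "qd": joint speeds; "tau": joint torques, N m; "tool_pos": TCP position; "ee_rot": TCP orientation; "contact_force": force on the tool from outside, world axes, zero at the start; "ft_torque": the same for the moment, N m; "finger_gap": finger opening in m; "grip_force": force on a finger pad.
Only numpy, scipy, OpenCV 4.12 (cv2) and the standard library are available. Lean on these libraries where they do the work, as an engineer would, in place of code of your own. Each camera call takes 0.05 s, during which the arm holds its last target. There are 200 camera calls.

## Task

Get the bench dust extractor ready for sanding: first turn the black wing handle of its damper to half open, so that its red pointer end stands at the red 45-degree mark, and let go of it. Then press in the orange release button of the nozzle head and, keeping it pressed, draw the telescopic riser straight up past its first stop to the second, with both tube sections fully out. Finish still holding the nozzle up there, because it sinks back when let go, and leave everything else on the table where it is.

Things in the scene. Friction and masses are not known exactly. Their poses are not given: they have to be found in the camera images.
- extractor: Bench dust extractor, bolted to the table (place and yaw vary): dark base plate 130x340x10 mm, level 48 mm aluminium duct along its y axis, two blue housings. Origin on the table, z up. In its frame the upright axis of the telescopic riser is at x 0, y -100 mm, that of the damper handle at x 0, y +100 mm; the nozzle's mouth looks to -x. With the riser down its highest point is at 166 mm.
- damper (a joint): Turn of the damper handle, rad: 0 closed, pointer along the extractor's -x; grows anticlockwise seen from above; 1.57 fully open, pointer along the extractor's -y (to the riser). Half open, the red mark on the white dial, is 0.785. Starts between 0 and 0.35. Stiff (0.06 N m of friction), stays where it is left.
- damper_grip (a point): Centre of the black wing handle, on its turning axis, 103 mm above the table: a bar 62 mm long, 14 mm thick, from 87 to 113 mm above the table; grasp it across the thickness from above. The red-tipped end is the pointer; the point's -x axis points that way. Under the bar a 12 mm spindle and the white dial, 92 mm across, 73 mm above the table.
- nozzle: Grey nozzle head on top of the riser, a block 46 mm (x) by 40 mm (y) by 60 mm high, with a black flared mouth 66 mm wide reaching 80 mm from the riser's axis to -x. Origin on the riser's axis at the block's underside (106 mm above the table when down); axes as the extractor's. It moves only up and down.
- nozzle_grip (a point): Point on the riser's axis in the middle of the nozzle head, 32 mm above its underside and level with the middle of the release button (138 mm above the table when down, 258 mm at the second stop). Grasp here from above with the fingers closing along the extractor's y, one pad on the button and the other on the flat face across from it, 20 mm from the axis.
- release_face (a point): Middle of the outer face of the orange release button, on the +y face of the nozzle head: 20 mm wide, 24 mm high, standing 6 mm proud when free and 1 mm when fully in.
- release (a joint): Travel of the release button in m, 0 free to 0.005 fully in. Spring from 2.7 N at the start to 7.2 N fully in. A latch holds the riser down until it is pressed in by 3 mm or more (do not pull while squeezing less than 15 N); it springs out when let go.
- riser_upper (a joint): Travel of the thin upper tube out of the lower one in m, 0 to 0.060. It comes out first, with a pull of about 4 to 5 N; its end is the first stop.
- riser_lower (a joint): Travel of the thick lower tube out of the fixed one in m, 0 to 0.060. It follows when the upper tube is fully out, with a pull of about 10 to 12 N in all; its end is the second stop, a hard end. Springs and weight draw the tubes down when the nozzle is let go; it then rests about 17 mm up, on the latch.
- block_walnut: Walnut offcut waiting to be sanded, 45x140x28 mm, lying in front of the nozzle; origin centre of its underside. Not to be moved.
- drill_battery: Black drill battery, 88x83x52 mm, standing behind the extractor; not to be moved.
- glue_bottle: White glue bottle with an orange tip, 58 mm wide, 197 mm high, standing behind the extractor; not to be moved.
- tape_black: Roll of black tape lying flat, 110 mm wide, 45 mm high, behind the extractor; not to be moved.
- box_dowels: Small grey-blue carton, 65x100x30 mm, at the left; not to be moved.
- safety_glasses: Brown-framed spectacles, 141x142x42 mm, at the right; not to be moved.

How it is judged:
By the outcome, as a careful person would: the job done as asked, in the order asked, and still so for the second after the job is handed in, while the arm keeps its last pose, push and grip.
It also fails if it takes over 61 s, if anything falls off the work surface, if the arm or the gripper's body presses on something with over 40 N, if the wrist force passes 120 N, or if a joint passes its speed limit or range.

## Working session

There is one attempt and no reset: what is moved stays moved. The work goes in short steps, Python scripts to look and compute and a tool call to move; the robot and the scene stay as the last step left them, time stands still between calls to the robot, and variables do not carry over. Pictures are saved under pics/ and viewed, at most 10 in all, crops included, and the job is handed in when it is done.

Besides the shell and the picture viewer there is one more tool, called after "Call:" as name([rows], argument=value, ...), one row to a line, values as JSON. apply_moves: Moves the arm, as the interface text tells. Its arguments: {"type":"object","properties":{"targets":{"type":"array"},"grip_force":{"type":"number"}},"required":["targets"]}

```bash
mkdir -p pics; cat > h.py <<'E'
import numpy as np, cv2
from plant import get_state, imaging, order
def cal(n):
    c=imaging.get_calibration(n); K=np.array([[c['fx'],0,c['cx']],[0,c['fy'],c['cy']],[0,0,1.]])
    return K,np.array(c['dist'],float),np.array(c['R']),np.array(c['t'])
def ray(n,rc):
    K,d,R,t=cal(n); u=cv2.undistortPoints(np.array([[[rc[1],rc[0]]]],float),K,d)[0,0]
    return -R.T@t, R.T@np.array([u[0],u[1],1.])
def at_depth(n,rc,z):
    o,v=ray(n,rc); return o+v*z
def at_z(n,rc,z):
    o,v=ray(n,rc); return o+v*(z-o[2])/v[2]
def tri(a,b):
    A=[];B=[]
    for n,rc in (a,b):
        o,v=ray(n,rc); v=v/np.linalg.norm(v); P=np.eye(3)-np.outer(v,v); A.append(P);B.append(P@o)
    return np.linalg.lstsq(np.vstack(A),np.hstack(B),rcond=None)[0]
def proj(n,X):
    K,d,R,t=cal(n); return cv2.projectPoints(np.array(X,float).reshape(-1,3),cv2.Rodrigues(R)[0],t,K,d)[0][:,0]
def cloud(n,depth):
    K,d,R,t=cal(n); h,w=depth.shape; g=np.mgrid[0:h,0:w]; p=np.stack([g[1],g[0]],-1).reshape(-1,1,2).astype(float)
    u=cv2.undistortPoints(p,K,d)[:,0]; c=np.c_[u,np.ones(len(u))]*depth.reshape(-1,1)
    return ((c-t)@R).reshape(h,w,3)
E
python3 - <<'E'
from h import *
np.set_printoptions(precision=4,suppress=True)
P={}
for n in ('scene','top'):
    im,d=imaging.get_image(n); cv2.imwrite(f'pics/{n}0.png',im[...,::-1]); np.savez(f'{n}0.npz',im=im,d=d)
    for l in ('damper_grip','nozzle_grip','release_face','extractor','nozzle'):
        r=imaging.pinpoint(n,l); print(n,l,[(np.round(x['at'],1),round(x['conf'],2)) for x in r[:2]])
        if r: P[n,l]=r[0]['at']
for l in ('damper_grip','nozzle_grip','release_face','extractor','nozzle'):
    if ('scene',l) in P and ('top',l) in P: print(l,tri(('scene',P['scene',l]),('top',P['top',l])))
print({k:v for k,v in get_state().items()})
E
```

```text
scene damper_grip [(array([228.9, 242.5]), 0.71)]
scene nozzle_grip [(array([182. , 287.2]), 0.7), (array([321.4, 165.4]), 0.22)]
scene release_face [(array([190. , 277.9]), 0.56)]
scene extractor [(array([243.3, 262.3]), 0.82)]
scene nozzle [(array([195.9, 285. ]), 0.73), (array([321.1, 166.2]), 0.23)]
top damper_grip [(array([215.7, 225.9]), 0.54)]
top nozzle_grip [(array([206.3, 297.3]), 0.65)]
top release_face []
top extractor [(array([220.8, 262.2]), 0.64)]
top nozzle [(array([204.6, 295.3]), 0.6)]
damper_grip [0.5321 0.1623 0.1037]
nozzle_grip [ 0.5582 -0.0407  0.1483]
extractor [ 0.5433  0.0669 -0.0032]
nozzle [ 0.5691 -0.0389  0.0995]
{'clock': 0.6, 'joint_positions': array([ 1.0895,  0.4261,  0.0739,  1.606 , -0.0341,  1.1108, -0.0671]), 'qd': array([ 0.0003,  0.0004, -0.0007,  0.0004,  0.0004,  0.0017, -0.0007]), 'tau': array([ -0.0018, -94.9114,   3.7548, -46.3743,   0.0189,   0.0025,
        -0.    ]), 'tool_pos': array([ 0.2198, -0.6381,  0.2313]), 'ee_rot': array([-3.1415, -0.    ,  0.3317]), 'contact_force': array([1.1058, 0.5707, 0.0187]), 'ft_torque': array([ 0.0137, -0.0959, -0.0165]), 'grip_force': 0.0, 'finger_gap': 0.08519077178398533}
```

View pics/scene0.png

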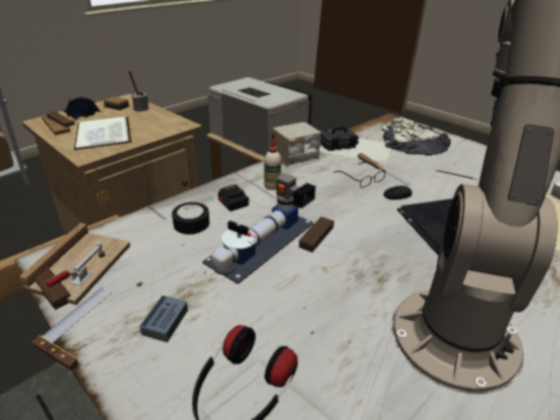

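View pics/top0.png

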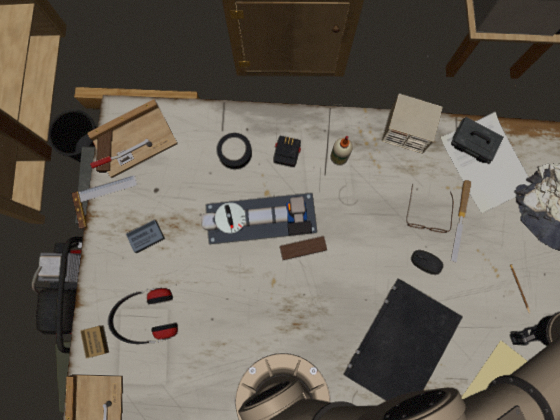

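```bash
python3 - <<'E'
from h import *
np.set_printoptions(precision=4,suppress=True)
for n in ('top','scene'):
    f=np.load(n+'0.npz'); W=cloud(n,f['d']); im=f['im'].astype(int); ok=f['d']>0
    c=ok&(abs(W[...,0]-.55)<.2)&(abs(W[...,1]-.06)<.25)
    # nozzle top: z 155..172 
    nz=c&(W[...,2]>.155)&(W[...,2]<.18)&(W[...,1]<.03)&(W[...,1]>-.12)
    p=W[nz]; print(n,'noztop',len(p),p.mean(0) if len(p) else '', [ (np.round(q[0],3),np.round(q[1],3)) for q in [cv2.minAreaRect((p[:,:2]*1000).astype(np.float32))] ] if len(p)>5 else '')
    b=c&(W[...,2]>.103)&(W[...,2]<.122)&(np.hypot(W[...,0]-.532,W[...,1]-.162)<.045)
    p=W[b]; print('bar',len(p),p.mean(0), cv2.minAreaRect((p[:,:2]*1000).astype(np.float32)))
    r=(im[...,0]>im[...,1]*2)&(im[...,0]>im[...,2]*2)&(im[...,0]>90)&c
    k,lab,st,ce=cv2.connectedComponentsWithStats(r.astype(np.uint8))
    for i in range(1,k):
        if st[i,4]>=4: m=lab==i; print('red',ce[i],st[i,4],np.median(W[m],0),im[m].mean(0))
    pl=c&(W[...,2]>.004)&(W[...,2]<.017)
    # dial white z~.073
    d=c&(W[...,2]>.066)&(W[...,2]<.08)&(im.min(-1)>150)&(np.hypot(W[...,0]-.532,W[...,1]-.162)<.06)
    p=W[d]; print('dial',len(p), cv2.minEnclosingCircle((p[:,:2]*1000).astype(np.float32)) if len(p) else '')
E
```

```text
top noztop 276 [ 0.5504 -0.0394  0.1648] [(array([534.81 , -38.407]), array([100.266,  64.654]))]
bar 101 [0.5427 0.1605 0.1121] ((543.5196533203125, 161.1339874267578), (62.93748474121094, 14.18593692779541), 13.402267456054688)
red [343.75   144.3333] 24 [ 0.7435 -0.1747  0.1516] [124.7083  56.6667  22.625 ]
red [231.2857 225.8571] 7 [0.5089 0.1525 0.1003] [172.4286  36.1429  32.    ]
dial 545 ((536.4348754882812, 168.50912475585938), 54.494773864746094)
scene noztop 155 [ 0.5551 -0.0357  0.1628] [(array([558.463, -38.012]), array([47.19 , 40.972]))]
bar 116 [0.5379 0.1612 0.1096] ((539.494873046875, 159.7411346435547), (61.46314239501953, 14.473845481872559), 13.606549263000488)
red [272.5    148.1667] 12 [ 0.745  -0.1716  0.1481] [116.8333  55.3333  34.0833]
red [280.85 185.7 ] 20 [ 0.5576 -0.016   0.1456] [129.75  61.2   28.35]
red [247.8571 233.2857] 7 [0.5076 0.1553 0.0966] [138.7143  45.8571  44.8571]
dial 440 ((532.04638671875, 169.64724731445312), 52.06502151489258)
```

The scene view shows the extractor at about (262,243), with the damper bar at (240,230), the nozzle at (286,188) and the orange button at (281,186). The top view shows the pointer's red tip at (226,231), pointing to the robot, and the nozzle at (297,206).

```bash
python3 - <<'E'
from h import *
np.set_printoptions(precision=4,suppress=True)
for n in ('top','scene'):
    f=np.load(n+'0.npz'); W=cloud(n,f['d']); im=f['im'].astype(int); ok=f['d']>0
    r=imaging.outline_of(n,'extractor'); 
    if r:
        m=r[0]['region']&ok&(W[...,2]<.02); p=W[m]; print(n,'plate',r[0]['conf'],cv2.minAreaRect((p[:,:2]*1000).astype(np.float32)))
    m=ok&(W[...,2]>.158)&(W[...,2]<.172)&(np.hypot(W[...,0]-.5585,W[...,1]+.038)<.034)
    p=W[m]; print('head',len(p),p.mean(0),cv2.minAreaRect((p[:,:2]*1000).astype(np.float32)))
    m=ok&(W[...,2]>.109)&(W[...,2]<.120)&(np.hypot(W[...,0]-.541,W[...,1]-.16)<.04)
    p=W[m]; print('bartop',len(p),p.mean(0),cv2.minAreaRect((p[:,:2]*1000).astype(np.float32)))
E
```

```text
top plate 0.87 ((550.6159057617188, 80.9736328125), (139.0334930419922, 363.017822265625), 6.285975933074951)
head 219 [ 0.5618 -0.0384  0.1665] ((562.702392578125, -38.48307418823242), (45.653411865234375, 39.771732330322266), 8.5731840133667)
bartop 80 [0.5418 0.1601 0.1133] ((541.3052978515625, 160.19406127929688), (58.187652587890625, 13.332442283630371), 13.583608627319336)
scene plate 0.93 ((597.7604370117188, -37.821807861328125), (222.76205444335938, 592.0424194335938), 18.476770401000977)
head 135 [ 0.5561 -0.0367  0.1637] ((558.462646484375, -38.01232147216797), (47.19038009643555, 40.97214126586914), 6.792904853820801)
bartop 75 [0.538  0.1599 0.1115] ((539.08642578125, 158.93240356445312), (60.27812957763672, 14.228225708007812), 11.6043119430542)
```

Call:
apply_moves([
  [0.025,0.025,0,0,0.085],
  [0.025,0.025,0,0,0.085],
  [0.025,0.025,0,0,0.085],
  [0.025,0.025,0,0,0.085],
  [0.02,0.03,0,0,0.085],
  [0.02,0.03,0,0,0.085],
  [0.02,0.03,0,0,0.085],
  [0.02,0.03,0,0,0.085],
  [0.01,0.035,0,0,0.085],
  [0.01,0.035,0,0,0.085],
])

```text
clock: 1.53
tool_pos: [0.4205, -0.3465, 0.2313]
ee_rot: [3.141, -0.0, 0.332]
contact_force: [-0.0, 0.6, -0.3]
finger_gap: 0.0849
grip_force: 0.0
```

Call:
apply_moves([
  [0.01,0.037,0,-0.02,0.085],
  [0.01,0.037,0,-0.02,0.085],
  [0.01,0.037,0,-0.02,0.085],
  [0.01,0.037,0,-0.02,0.085],
  [0.01,0.037,0,-0.02,0.085],
  [0.01,0.037,0,0,0.085],
  [0.01,0.037,0,0,0.085],
  [0.01,0.037,0,0,0.085],
  [0.01,0.037,0,0,0.085],
  [0.01,0.037,0,0,0.085],
])

```text
clock: 2.37
tool_pos: [0.52, 0.0237, 0.2316]
ee_rot: [3.141, -0.001, 0.232]
contact_force: [1.3, -0.3, 0.3]
finger_gap: 0.0852
grip_force: 0.0
```

Call:
apply_moves([
  [0.01,0.035,0,0,0.07],
  [0.01,0.035,0,0,0.06],
  [0,0.035,0,0,0.05],
  [0,0.03,0,0,0.05],
  [0,0,-0.015,0,0.05],
  [0,0,-0.015,0,0.05],
  [0,0,-0.015,0,0.05],
  [0,0,-0.015,0,0.05],
  [0,0,0,0,0.05],
  [0,0,0,0,0.05],
])

```text
clock: 3.2
tool_pos: [0.5396, 0.1568, 0.1711]
ee_rot: [-3.142, 0.001, 0.232]
contact_force: [0.5, -0.1, 0.9]
finger_gap: 0.05
grip_force: 0.0
```

Down to TCP z 0.085, close with gentle force.

Call:
apply_moves([
  [0.0015,0.003,-0.02,0,0.05],
  [0,0,-0.02,0,0.05],
  [0,0,-0.02,0,0.05],
  [0,0,-0.015,0,0.05],
  [0,0,-0.011,0,0.05],
  [0,0,0,0,0.03],
  [0,0,0,0,0.01],
  [0,0,0,0,0.005],
  [0,0,0,0,0.005],
  [0,0,0,0,0.005],
], grip_force=40)

```text
clock: 4.03
tool_pos: [0.5421, 0.1602, 0.0866]
ee_rot: [-3.141, -0.002, 0.232]
contact_force: [-1.3, 0.9, 7.8]
finger_gap: 0.0133
grip_force: 41.4
```

Call:
apply_moves([
  [0,0,0.001,0.07,0.005],
  [0,0,0,0.08,0.005],
  [0,0,0,0.08,0.005],
  [0,0,0,0.08,0.005],
  [0,0,0,0.08,0.005],
  [0,0,0,0.08,0.005],
  [0,0,0,0.08,0.005],
  [0,0,0,0.08,0.005],
  [0,0,0,0.03,0.005],
  [0,0,0,0,0.005],
])

```text
clock: 4.87
tool_pos: [0.5414, 0.1612, 0.0867]
ee_rot: [-3.141, -0.002, 0.895]
contact_force: [0.1, 7.3, -6.0]
finger_gap: 0.0133
grip_force: 42.1
```

Call:
apply_moves([
  [0,0,0,0,0.005],
  [0,0,0,0,0.005],
  [0,0,0,0,0.03],
  [0,0,0,0,0.05],
  [0,0,0,0,0.05],
  [0,0,0.02,0,0.05],
  [0,0,0.03,0,0.05],
  [0,0,0.04,0,0.05],
  [0,0,0.04,0,0.06],
  [0,0,0.02,0,0.085],
])

```text
clock: 5.7
tool_pos: [0.5425, 0.1604, 0.2412]
ee_rot: [3.139, -0.004, 0.892]
contact_force: [1.0, -0.1, 0.6]
finger_gap: 0.0706
grip_force: 0.0
```

Call:
apply_moves([
  [0,0.0,0.01,-0.1,0.085],
  [-0.03,-0.025,0,-0.1,0.085],
  [-0.03,-0.025,0,-0.1,0.085],
  [-0.03,-0.025,0,-0.1,0.085],
  [-0.0,-0.04,0,-0.1,0.085],
  [0,-0.04,0,-0.1,0.085],
  [0,-0.04,0,-0.1,0.085],
  [0,-0.03,0,-0.085,0.085],
  [0,0,0,0,0.085],
])

```text
clock: 6.45
tool_pos: [0.4507, -0.0712, 0.2466]
ee_rot: [3.14, -0.0, 0.094]
contact_force: [-0.4, 0.5, 0.6]
finger_gap: 0.0852
grip_force: 0.0
```

```bash
cat > look.py <<'E'
from h import *
import sys
np.set_printoptions(precision=4,suppress=True)
k=sys.argv[1]
for n in ('top','scene'):
    im,d=imaging.get_image(n); W=cloud(n,d); ok=d>0
    m=ok&(W[...,2]>.109)&(W[...,2]<.120)&(np.hypot(W[...,0]-.541,W[...,1]-.16)<.04)
    p=W[m]; print(n,'bartop',len(p),p.mean(0) if len(p) else '',cv2.minAreaRect((p[:,:2]*1000).astype(np.float32)) if len(p)>5 else '')
    if len(p)>5:
        q=p[:,:2]-p[:,:2].mean(0); print('pca deg',np.degrees(np.arctan2(*np.linalg.svd(q)[2][0][::-1])))
    h=ok&(W[...,2]>.12)&(W[...,2]<.30)&(np.hypot(W[...,0]-.561,W[...,1]+.038)<.034)
    print('head max z',np.percentile(W[h][:,2],95) if h.any() else '')
    c=proj(n,[.541,.16,.1])[0].astype(int); s=im[max(c[1]-40,0):c[1]+40,c[0]-40:c[0]+65]
    cv2.imwrite(f'pics/{n}{k}.png',cv2.resize(s[...,::-1],None,fx=7,fy=7,interpolation=cv2.INTER_CUBIC))
    i2=im.astype(int); r=(i2[...,0]>i2[...,1]*1.5)&(i2[...,0]>i2[...,2]*1.5)&(i2[...,0]>80)&(np.hypot(W[...,0]-.541,W[...,1]-.16)<.06)
    kk,l,st,ce=cv2.connectedComponentsWithStats(r.astype(np.uint8))
    for i in range(1,kk):
        if st[i,4]>2: w=np.median(W[l==i],0); print('red',ce[i],st[i,4],w)
E
python3 look.py 1
```

```text
top bartop 85 [0.5414 0.1618 0.1132] ((541.7789916992188, 161.96658325195312), (59.97134017944336, 13.182524681091309), 53.08031463623047)
pca deg -127.33361012548127
head max z 0.1658036195669604
red [238.0714 223.5714] 14 [0.5184 0.1337 0.0942]
scene bartop 74 [0.5375 0.1607 0.1116] ((539.3483276367188, 160.96774291992188), (58.372283935546875, 14.837170600891113), 49.26131057739258)
pca deg -128.09579470672284
head max z 0.1658676637318967
red [250.5 229. ] 10 [0.5168 0.1375 0.0964]
```

View pics/top1.png

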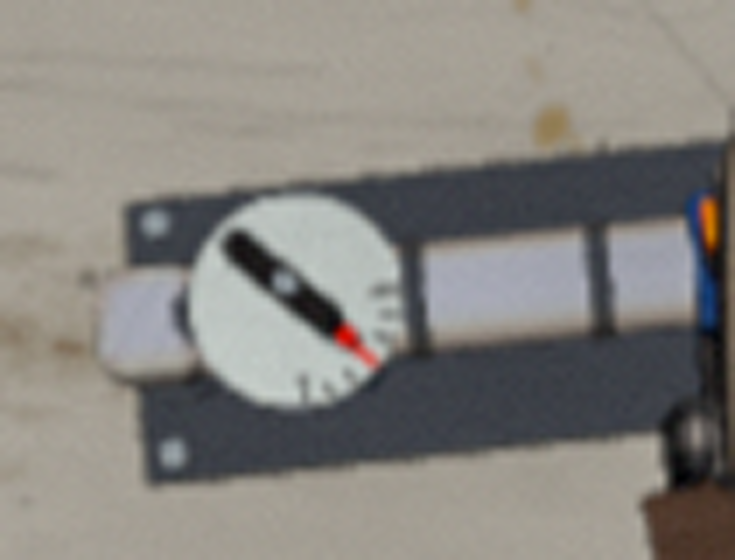

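View pics/scene1.png

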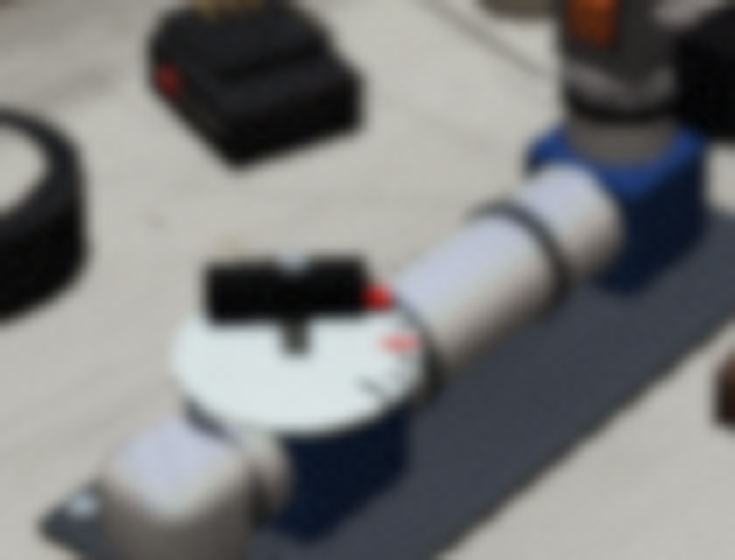

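```bash
python3 - <<'E'
from h import *
# extractor yaw, independent: dark-plate long edges in top view via fit of plate points, after arm moved
f=np.load('top0.npz'); W=cloud('top',f['d']); im=f['im'].astype(int)
A=[]
y0=0.105
for y0 in (0.09,0.105,0.12):
    c,s=np.cos(y0),np.sin(y0); O=np.array([.551,.061]); q=W[...,:2]-O
    X=q[...,0]*c+q[...,1]*s; Y=-q[...,0]*s+q[...,1]*c
    dark=(im.sum(-1)<200)&(W[...,2]<.025)&(W[...,2]>-.01)&(abs(X)<.085)&(abs(Y)<.19)
    for sg in (-1,1):
        e=[]
        for b in np.arange(-.15,.155,.01):
            m=dark&(abs(Y-b)<.005)
            if m.sum()>3: e.append((b,(X[m]*sg).max()*sg))
        e=np.array(e); 
        for _ in range(3):
            pf=np.polyfit(e[:,0],e[:,1],1); r=abs(np.polyval(pf,e[:,0])-e[:,1]); e=e[r<=max(.003,2*r.std())]
        print(y0,sg,len(e),'yaw',y0-pf[0],'off',pf[1])
E
```

```text
0.09 -1 23 yaw 0.11138322148497777 off -0.06189789184311267
0.09 1 25 yaw 0.11142841952109955 off 0.05910692038408853
0.105 -1 24 yaw 0.11047461603713306 off -0.06204161952175168
0.105 1 26 yaw 0.11042472881062909 off 0.05915322631666293
0.12 -1 24 yaw 0.11042718391237528 off -0.061938247477416886
0.12 1 25 yaw 0.1135675771908477 off 0.05925332311875089
```

The top crop shows the pointer tip (345,330) lined up with the red 45° mark (368,352). The plate's edge gives a yaw of 0.1105, so the tool puts the damper at about 0.785. Now the nozzle.

Call:
apply_moves([
  [0.028,0.008,0,0.017,0.085],
  [0.028,0.008,0,0,0.085],
  [0.028,0.009,0,0,0.085],
  [0.027,0.008,0,0,0.085],
  [0,0,-0.02,0,0.085],
  [0,0,-0.02,0,0.085],
  [0,0,0,0,0.085],
  [0,0,0,0,0.085],
])

```text
clock: 7.22
tool_pos: [0.5618, -0.031, 0.206]
ee_rot: [-3.141, 0.002, 0.126]
contact_force: [0.5, -0.3, -0.5]
finger_gap: 0.085
grip_force: 0.0
```

```bash
python3 - <<'E'
from h import *
s=get_state(); print(s['tool_pos'],s['ee_rot'],s['contact_force'])
im,d=imaging.get_image('scene'); cv2.imwrite('pics/scene2.png',cv2.resize(im[90:230,200:380,::-1],None,fx=4,fy=4,interpolation=cv2.INTER_CUBIC))
E
```

```text
[ 0.5617962  -0.03104281  0.20595678] [-3.14081093e+00  1.78422936e-03  1.25799506e-01] [ 0.47608742 -0.29057452 -0.47269354]
```

View pics/scene2.png

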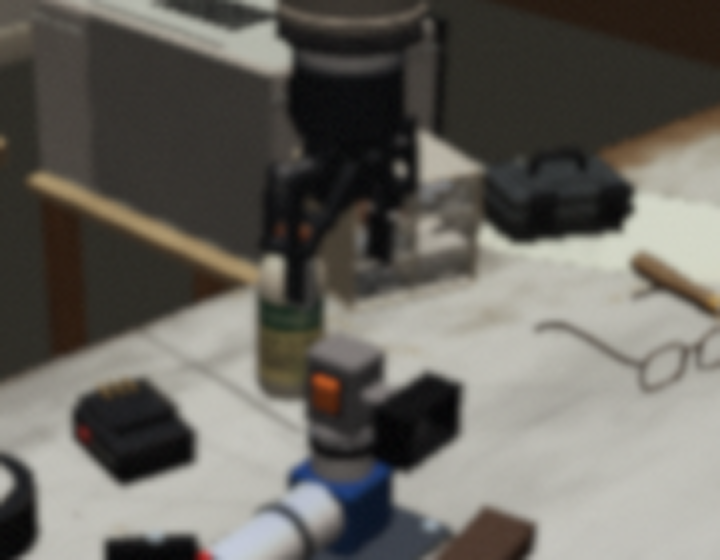

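The crop shows the open fingers squarely above the nozzle head (345,370), with the orange button (325,393) on the left finger's side. Shift slightly, descend and grip.

Call:
apply_moves([
  [0.0005,-0.0065,0,-0.015,0.085],
  [0,0,-0.015,0,0.085],
  [0,0,-0.015,0,0.085],
  [0,0,-0.015,0,0.085],
  [0,0,-0.015,0,0.085],
  [0,0,-0.015,0,0.085],
  [0,0,-0.014,0,0.085],
  [0,0,0,0,0.085],
  [0,0,0,0,0.085],
])

```text
clock: 8.02
tool_pos: [0.5631, -0.039, 0.1181]
ee_rot: [3.141, -0.0, 0.108]
contact_force: [0.8, -0.4, -0.2]
finger_gap: 0.0849
grip_force: 0.0
```

Call:
apply_moves([
  [0,0,0,0,0.06],
  [0,0,0,0,0.05],
  [0,0,0,0,0.04],
  [0,0,0,0,0.03],
  [0,0,0,0,0.03],
  [0,0,0,0,0.03],
  [0,0,0,0,0.03],
  [0,0,0,0,0.03],
], grip_force=60)

```text
clock: 8.68
tool_pos: [0.5634, -0.0386, 0.1184]
ee_rot: [3.141, -0.001, 0.109]
contact_force: [-2.5, 0.4, 10.7]
finger_gap: 0.0402
grip_force: 59.7
```

Call:
apply_moves([
  [0,0,0.003,0,0.03],
  [0,0,0.005,0,0.03],
  [0,0,0.005,0,0.03],
  [0,0,0.006,0,0.03],
  [0,0,0.006,0,0.03],
  [0,0,0.006,0,0.03],
  [0,0,0.006,0,0.03],
  [0,0,0.006,0,0.03],
  [0,0,0.006,0,0.03],
  [0,0,0,0,0.03],
])

```text
clock: 9.52
tool_pos: [0.5633, -0.0386, 0.1675]
ee_rot: [3.142, -0.001, 0.109]
contact_force: [4.9, 0.7, -3.9]
finger_gap: 0.0395
grip_force: 61.2
```

Call:
apply_moves([
  [0,0,0.006,0,0.03],
  [0,0,0.006,0,0.03],
  [0,0,0.006,0,0.03],
  [0,0,0.006,0,0.03],
  [0,0,0.006,0,0.03],
  [0,0,0.006,0,0.03],
  [0,0,0.006,0,0.03],
  [0,0,0.006,0,0.03],
  [0,0,0.006,0,0.03],
  [0,0,0,0,0.03],
])

```text
clock: 10.35
tool_pos: [0.5632, -0.0386, 0.2207]
ee_rot: [-3.141, -0.001, 0.109]
contact_force: [8.3, 0.9, -9.4]
finger_gap: 0.0397
grip_force: 63.7
```

Call:
apply_moves([
  [0,0,0.004,0,0.03],
  [0,0,0.003,0,0.03],
  [0,0,0.002,0,0.03],
  [0,0,0.002,0,0.03],
  [0,0,0,0,0.03],
  [0,0,0,0,0.03],
])

```text
clock: 10.85
tool_pos: [0.5632, -0.0385, 0.2309]
ee_rot: [-3.141, -0.001, 0.109]
contact_force: [8.1, 0.1, -10.3]
finger_gap: 0.0398
grip_force: 63.6
```

Call:
apply_moves([
  [0,0,0.002,0,0.03],
  [0,0,0.002,0,0.03],
  [0,0,0.001,0,0.03],
  [0,0,0,0,0.03],
  [0,0,0,0,0.03],
])

```text
clock: 11.27
tool_pos: [0.5632, -0.0386, 0.2358]
ee_rot: [-3.141, -0.001, 0.109]
contact_force: [8.1, 0.2, -9.5]
finger_gap: 0.0399
grip_force: 63.6
```

Call:
apply_moves([
  [0,0,0.001,0,0.03],
  [0,0,0.001,0,0.03],
  [0,0,0,0,0.03],
])

```text
clock: 11.52
tool_pos: [0.5632, -0.0386, 0.2379]
ee_rot: [-3.141, -0.001, 0.109]
contact_force: [8.8, 0.8, -9.9]
finger_gap: 0.0401
grip_force: 63.6
```

Call:
apply_moves([
  [0,0,0.001,0,0.03],
  [0,0,0.001,0,0.03],
  [0,0,0,0,0.03],
])

```text
clock: 11.77
tool_pos: [0.5631, -0.0386, 0.239]
ee_rot: [-3.141, -0.0, 0.109]
contact_force: [13.0, 1.0, -19.7]
finger_gap: 0.0397
grip_force: 64.9
```

The force has risen at 120 mm of travel, which is the second stop. Verify with the cameras.

```bash
sed -i 's/0.30)&/0.36)\&/' look.py; python3 look.py 3; python3 - <<'E'
from h import *
im,d=imaging.get_image('scene'); cv2.imwrite('pics/scene4.png',cv2.resize(im[90:260,190:380,::-1],None,fx=3.5,fy=3.5,interpolation=cv2.INTER_CUBIC))
a=imaging.pinpoint('scene','nozzle'); print([(x['at'],x['conf']) for x in a[:2]])
if a:
    o,v=ray('scene',a[0]['at']); print(o+v*((.563-o[0])/v[0]))
s=get_state(); print(s['tool_pos'],s['contact_force'],s['grip_force'])
E
```

```text
top bartop 80 [0.5425 0.163  0.1137] ((541.483642578125, 161.79339599609375), (57.64470291137695, 13.66965389251709), 51.39907455444336)
pca deg -127.83591549032522
head max z 
red [238.0714 223.5714] 14 [0.5184 0.1335 0.0929]
scene bartop 74 [0.5384 0.1617 0.1114] ((538.5199584960938, 161.67825317382812), (58.545204162597656, 13.304162979125977), 49.71867752075195)
pca deg -127.85491590217335
head max z 0.28870105102505883
red [250.5 229. ] 10 [0.5173 0.1356 0.0963]
[([155.8, 286.8], 0.73)]
[ 0.563      -0.04252337  0.22714215]
[ 0.56309051 -0.03858992  0.23901608] [ 12.78938535   0.7696619  -20.5777613 ] 64.91097450256348
```

View pics/scene4.png

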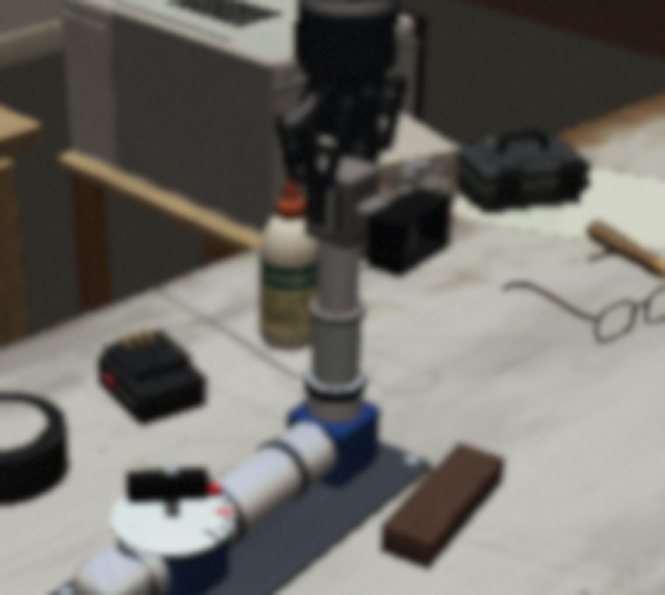

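The picture shows both tube sections out (335,265 and 335,345), the nozzle held at (345,200), the pointer at its mark (215,488), and the block and bottle where they were. Measured heights agree with the second stop, so I am handing in.

```bash
python3 -c "
from plant import order
print(order.sign_off())"
```

```text
the job is handed in; nothing more can be done
None
```

The job is handed in: the damper is at the red 45° mark and released, and the nozzle is held with its button pressed at the second stop, both tube sections out; nothing else on the table was touched.

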